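# Hang the parts bin on the louvred rack

## Robot

A 6-joint arm with a two-finger parallel gripper is mounted at the origin on the work surface. World frame = base frame: x ahead of the robot, y to its left, z up, the work surface at z = 0. Lengths are in m, angles in rad, forces in N, time in s.
With the tool pointing down it reaches from about 0.275 to 0.725 m from the base axis. Payload 15.9 kg.
Tool frame: the origin (TCP) lies at the very end of the fingers, on their centre line; the grasp point (between the pads) lies 19 mm behind it (grip_depth is the x of the grasp point in the tool frame, in m); x points along the fingers, y is the direction in which the jaws open and shut, and the axes are right-handed (so a half turn about x gives the same grasp; the last joint's range is limited). The gripper opens to 85 mm and grips with 20 to 120 N. Pads are 22 mm wide; open, the fingers measure 114 mm over their backs; the gripper's body (76 mm by 85 mm) begins 54 mm behind the grasp point. The pads swing forward as they close: fully open they stand 13 mm farther back than shut.
Start: joints at [-1.226, 0.213, -0.034, 1.323, 0, 1.571], TCP at [0.169, -0.471, 0.231] pointing down, gripper open.
Joint ranges: [-2.98, 2.98], [-0.74, 1.72], [-1.14, 1.35], [-2.1, 2.04], [-1.57, 1.44], [-3.14, 3.14]. Speed limits (rad/s): [1.89, 1.89, 2.39, 2.57, 3.14, 3.14].

## Interface

Orientations are given as a unit quaternion [w, x, y, z].
In Python, from station import * gives the robot as it stands.
- The arm moves only by the shell command python3 -m jog 'ROWS' [FORCE]. ROWS is JSON, a list of rows, each an object of numbers: "x", "y", "z": the shift along the world's x, y, z in cm; "ax", "ay", "az": the turn, a rotation vector about the world's x, y, z in degrees; "jaw": the closure in counts, from 0 (fully open) to 255 (shut). A call has 1 to 8 rows; each row is the pose to reach, as a shift and turn from the pose commanded when the call began; what a row does not reach only later rows make up. A row lasts 1/8 s, in which the tool goes at most 62.5 mm and 10.7 degrees, less where a joint would pass 70% of its speed; a pose out of reach is approached as far as the arm can. A call with a gripper value outside its range is refused whole. The fingers move at their own pace and stop on an object; FORCE is the grip in N (left out, the last holds). Time passes only in rows, so rows that repeat a pose let the fingers close. It gives the time, the measured TCP pose, the force and the opening at its end, in the units of the state.
- sense(): the state, without advancing time (a new reading comes with each control period).
- camera(name): name is "scene" or "top" or "wrist"; returns the picture (400x640x3 uint8, blue, green, red); there is no depth.
- camera_model(name): a dict with "fx", "fy", "cx", "cy" (pixels), "camera_from_world" (4x4, takes a point from world to camera coordinates). Camera axes: x right, y down, z forward; pixel columns grow to the right and rows downward; lengths in m; the calibration is good to about 2 mm. The wrist camera is an equidistant fisheye: a pixel r from the principal point sees the ray r / f radians off the axis. A picture is of the moment at which its call begins: read the wrist's pose just before it. camera_model takes no time and is no camera call; for the wrist camera it gives the pose at the moment of the call.
- close_job(): hands the job in, once; it reports no verdict.
The state is a dict: "time_s": time; "joint_positions": joint angles; "qvel": joint speeds; "effort": joint torques, N m; "tool_pos": TCP position; "tool_rot": TCP orientation; "ft_force": force on the tool from outside, world axes, zero at the start; "ft_torque": the same for the moment, N m; "opening": finger opening in m.
Only numpy, scipy, OpenCV 4.12 (cv2) and the standard library are available. Lean on these libraries where they do the work, as an engineer would, in place of code of your own. Each camera call takes 0.05 s, during which the arm holds its last target.

## Task

Hang the loose lipped parts bin back on the bench rack, in the free place midway between the two bins already hanging there: lift its lip over the rail, lower it, and press it down until the lip has snapped past the sprung bar and the bin is fully home, hanging level, then let go. Keep the bin upright and do not force it, and leave the other things on the bench where they are.

Things in the scene. Friction and masses are not known exactly. Their poses are not given: they have to be found in the camera images.
- bin_center (a point): Centre of the bin to hang: loose grey plastic open bin with nuts in it, 110 deep (x) x 64 wide (y) x 70 mm high, about 0.24 kg, the only loose one with a hooked lip. Point: mid depth and width, 35 mm above its underside. Axes: z up, +x to its back (lip side), y across. Grasp from above across the width by the outer side walls (66 mm high). Gripped nearer its back it wedges less when pressed.
- bin_lip (a point): Mouth of the bin's lip, 59.5 mm behind (+x) and 31 mm above bin_center, same axes, at the underside of the lip's 4 mm top. The lip, 56 mm wide, reaches 9.5 mm out from the back wall (outer face 55 mm behind bin_center) and turns down as a hook ending 27 mm below this point. The slot between wall and hook is 6 mm wide. The hook has a sloped barb on its outer side.
- rack: Louvred rack fixed to the bench, 360 wide, 150 mm high. Origin on the bench, mid width, below the front face of its hanging rail; z up, +x from the rail's front face into the rack (hung bins' backs point that way), y along the rail. Two like bins hang on it, centred 120 mm either side of the middle; the new bin belongs at y = 0. The bin's lip cracks if forced against the rack with over 40 N.
- gap_mid (a point): Point on the rack 135 mm above its origin, same axes: the free place on the rail. The rail is an upright aluminium plate 4 mm thick (x 0 to 4 mm), 62 mm tall, round-topped, with a flat front face and a 14 mm gap behind it for the hook. It is set by hand in slots: its top edge is 12 mm lower to 12 mm higher than this point, unmeasured, to be found by touch. Home: lip underside on the top edge.
- latch (a joint): Sprung steel bar in the gap behind the rail, 14 mm below the rail's top edge, raised and lowered with it. Value: how far it is pushed back (m), 0 at rest, under 0.0015 again when the bin is home. Going down, the barb meets it 11 mm above home, pushes it back 2 to 5 mm (press 6 to 14 N, more than the bin weighs), passes it 4 mm above home. Its frame's origin is 135 mm below the rail's top edge.
- tray: Bystander: grey plastic box without a lip, 105 x 70 x 50 mm high, loose on the bench; origin at the centre of its underside.
- sprocket: Bystander: flat dark steel ring, 60 mm across, 8 mm high, lying on the bench; origin at the centre of its underside.
- oil_can: Bystander: bare metal can, 48 mm across, 130 mm high; origin at the centre of its underside.
- grease_jar: Bystander: white jar, 60 mm across, 60 mm high; origin at the centre of its underside.
- wrench: Bystander: steel wrench lying on the bench; origin under its middle.
- pedal: Bystander: black bicycle pedal lying on the bench, 90 x 70 x 18 mm, with a short axle.
Not all that is in view belongs to the job. What is shaped like the part that bears bin_center but orange is not meant.

How it is judged:
By the outcome, as a careful person would: the job done as asked, in the order asked, and still so for the second after the job is handed in, with the robot touching nothing.
It also fails if it takes over 50 s, if anything falls off the work surface, if the arm or the gripper's body presses on something with over 40 N, if the wrist force passes 120 N, or if a joint passes its speed limit or range.

## Working session

There is one attempt and no reset: what is moved stays moved. The work goes in short steps, Python scripts to look and compute and a shell command to move; the robot and the scene stay as the last step left them, time stands still between calls to the robot, and variables do not carry over. Pictures are saved under pics/ and viewed, and the job is handed in when it is done.

```bash
ls; mkdir -p pics; python3 - <<'E'
from station import *
import cv2
for n in ("scene","top","wrist"):
    cv2.imwrite(f"pics/{n}0.png",camera(n))
    m=camera_model(n); print(n,{k:(v if not hasattr(v,'tolist') else v.round(4).tolist()) if not isinstance(v,list) else v for k,v in m.items()})
print(sense())
E
```

```text
pics
scene {'fx': 394.9835123655566, 'fy': 394.9835123655566, 'cx': 317.3320692072314, 'cy': 198.99042202787547, 'camera_from_world': [[-0.8545, 0.5193, 0.0081, 0.5406], [0.4159, 0.6935, -0.5883, -0.0927], [-0.3111, -0.4994, -0.8086, 1.2538], [0.0, 0.0, 0.0, 1.0]]}
top {'fx': 374.80784298296834, 'fy': 374.80784298296834, 'cx': 319.187028337766, 'cy': 201.01118003908385, 'camera_from_world': [[-0.144, -0.9896, -0.0021, -0.0487], [-0.9636, 0.1407, -0.2275, 0.6151], [0.2254, -0.0308, -0.9738, 0.9495], [0.0, 0.0, 0.0, 1.0]]}
wrist {'fx': 309.70691628693146, 'fy': 309.70691628693146, 'cx': 318.3039516540967, 'cy': 200.15561613753542, 'camera_from_world': [[0.3384, -0.941, 0.0002, -0.5012], [-0.9004, -0.3237, 0.2906, -0.0401], [-0.2734, -0.0985, -0.9568, 0.3774], [0.0, 0.0, 0.0, 1.0]]}
{'time_s': 0.15, 'joint_positions': array([-1.22599848e+00,  2.13233134e-01, -3.49006525e-02,  1.32347410e+00,
       -2.37968672e-05,  1.57079962e+00]), 'qvel': array([-0.00138594, -0.0040578 ,  0.00251756, -0.00167791, -0.00020421,
        0.00081145]), 'effort': array([ 7.09478936e-04, -6.86406112e+01,  4.87250912e+01,  1.29512086e-02,
       -6.06637599e-06, -1.32687495e-05]), 'tool_pos': array([ 0.16891133, -0.47033828,  0.2309405 ]), 'tool_rot': array([-0.1210191 , -0.69656731, -0.12158156,  0.69668234]), 'ft_force': array([-0.14705071, -0.3570221 ,  0.57423028]), 'ft_torque': array([-0.0060089 ,  0.02141991,  0.0517823 ]), 'opening': 0.08525423575923226}
```

View pics/scene0.png

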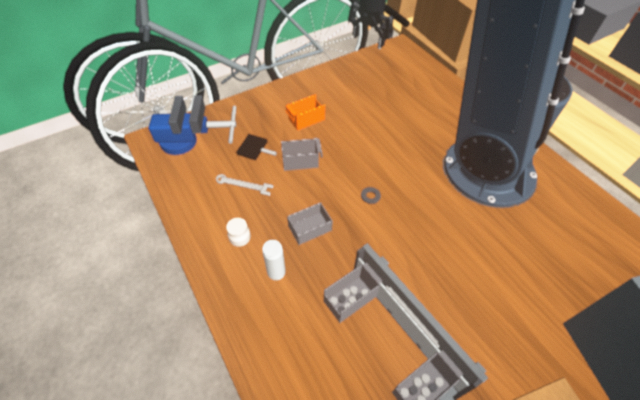

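View pics/top0.png

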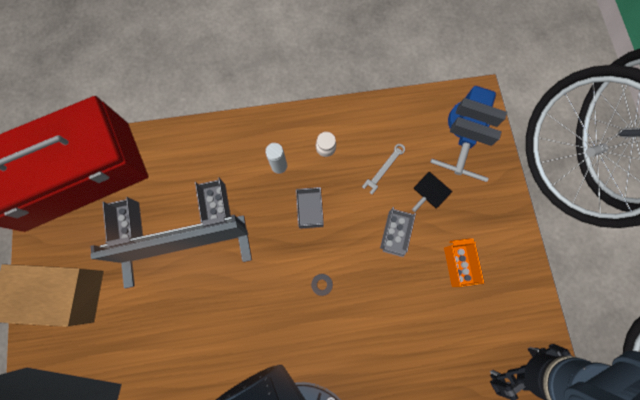

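View pics/wrist0.png

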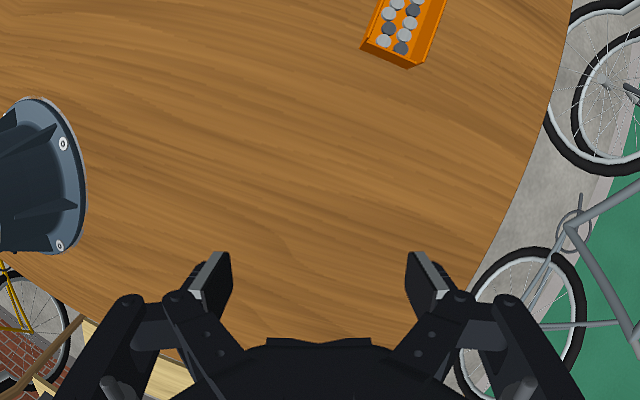

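Candidates: the grey bin with nuts at top (397,231), the empty grey box at top (310,207), which is the tray, and the orange bin at top (465,262), which is excluded. The grey bin with nuts fits, so I'll confirm it in enlarged crops.

```bash
python3 - <<'E'
import cv2,numpy as np
t=cv2.imread('pics/top0.png'); s=cv2.imread('pics/scene0.png')
a=cv2.resize(t[195:270,365:440],(400,400),interpolation=cv2.INTER_CUBIC)
b=cv2.resize(s[125:185,265:335],(400,343),interpolation=cv2.INTER_CUBIC)
b=cv2.copyMakeBorder(b,0,57,0,0,0)
cv2.imwrite('pics/crop1.png',np.hstack([a,b]))
a=cv2.resize(t[170:300,80:270],None,fx=4,fy=4,interpolation=cv2.INTER_CUBIC)
cv2.imwrite('pics/crop2.png',a)
E
```

```text
(no output)
```

View pics/crop1.png

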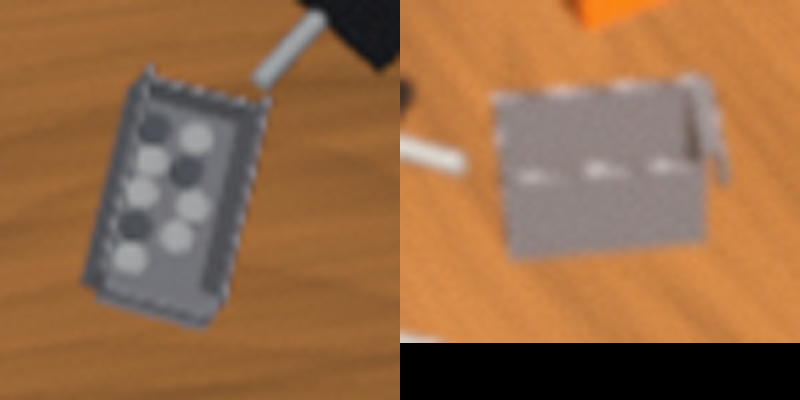

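View pics/crop2.png

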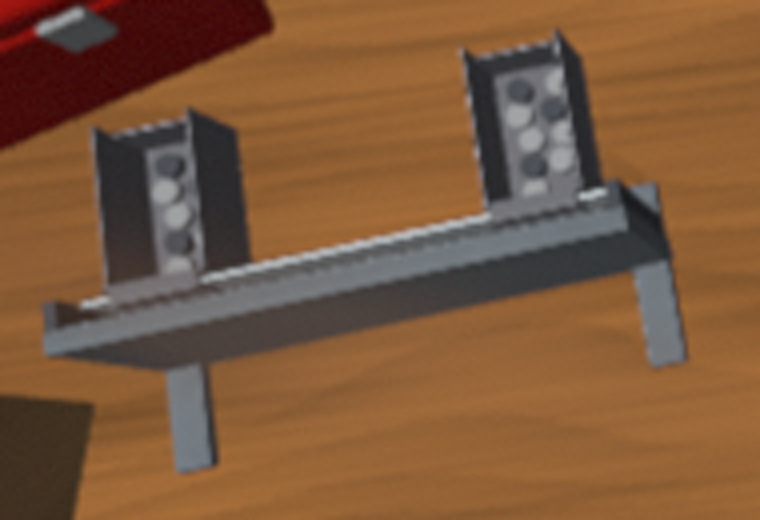

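```bash
cat > h.py <<'E'
import numpy as np, cv2
from station import *
def ray(n,uv,M=None):
    M=M or camera_model(n); T=np.array(M['camera_from_world']); 
    x=(uv[0]-M['cx'])/M['fx']; y=(uv[1]-M['cy'])/M['fy']
    if n=='wrist':
        r=np.hypot(x,y); d=np.array([x/r*np.sin(r),y/r*np.sin(r),np.cos(r)]) if r>0 else np.array([0,0,1.])
    else: d=np.array([x,y,1.])
    R=T[:3,:3]; return -R.T@T[:3,3], R.T@d
def onz(n,uv,z,M=None):
    o,d=ray(n,uv,M); return o+d*(z-o[2])/d[2]
def proj(n,P,M=None):
    M=M or camera_model(n); T=np.array(M['camera_from_world']); c=T[:3,:3]@np.asarray(P)+T[:3,3]
    if n=='wrist':
        th=np.arctan2(np.hypot(c[0],c[1]),c[2]); ph=np.arctan2(c[1],c[0]); return np.array([M['cx']+M['fx']*th*np.cos(ph),M['cy']+M['fy']*th*np.sin(ph)])
    return np.array([M['cx']+M['fx']*c[0]/c[2],M['cy']+M['fy']*c[1]/c[2]])
E
python3 - <<'E'
from h import *
np.set_printoptions(precision=4,suppress=True)
for uv,z in [((392.7,208.5),.068),((415.2,213.7),.068),((403.4,256),.07),((383.7,251.2),.07)]: print(uv,onz('top',uv,z))
for z in (.123,.135,.147):
  for uv in ((100,246.2),(231.2,218.7)): print(z,onz('top',uv,z))
E
```

```text
(392.7, 208.5) [ 0.5528 -0.3316  0.068 ]
(415.2, 213.7) [ 0.5298 -0.3892  0.068 ]
(403.4, 256) [ 0.4226 -0.335   0.07  ]
(383.7, 251.2) [ 0.4425 -0.286   0.07  ]
0.123 [0.5538 0.4262 0.123 ]
0.123 [0.5761 0.0936 0.123 ]
0.135 [0.5514 0.4195 0.135 ]
0.135 [0.5735 0.0911 0.135 ]
0.147 [0.5491 0.4127 0.147 ]
0.147 [0.5709 0.0885 0.147 ]
```

The crops confirm it: the grey bin at top (397,231) has nuts and a hooked lip at its near end, facing the robot at top (393,254). Its measured size is about 120 x 62 mm, which matches 119.5 x 64. Next I'll refine the rack pose and work out the move.

```bash
python3 - <<'E'
from h import *
from scipy.spatial.transform import Rotation as R
np.set_printoptions(precision=4,suppress=True)
s=sense(); q=s['tool_rot']; r=R.from_quat([q[1],q[2],q[3],q[0]]); print(r.as_matrix())
y=r.as_matrix()[:,1]; print('tool y heading',np.degrees(np.arctan2(y[1],y[0])), s['tool_pos'])
s=cv2.imread('pics/scene0.png')
cv2.imwrite('pics/crop3.png',cv2.resize(s[235:400,310:500],None,fx=3.6,fy=3.6,interpolation=cv2.INTER_CUBIC))
E
```

```text
[[-0.0003  0.338  -0.9411]
 [ 0.0008 -0.9411 -0.338 ]
 [-1.     -0.0008  0.    ]]
tool y heading -70.24472728021847 [ 0.1689 -0.4703  0.2309]
```

View pics/crop3.png

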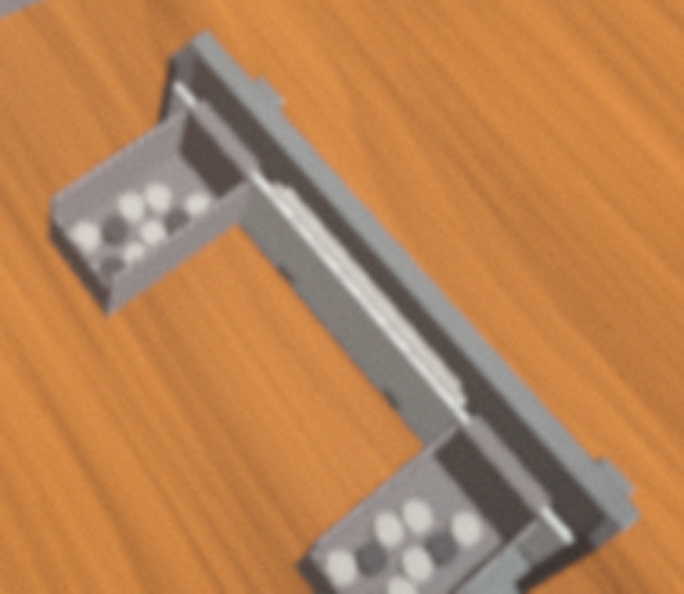

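The scene crop shows the rail's bright top edge running from crop (178,90) to (570,540), the latch bar behind it, and the hung bins at both sides of the free gap. Now I'll move over the bin, starting with a small turn to check the sign of joint 6.

```bash
python3 -m jog '[{"x":5,"y":3,"az":10},{"x":10,"y":5,"az":20}]'; python3 -c "
from station import *
print(sense()['joint_positions'])"
```

```text
[-1.22599848e+00  2.13233134e-01 -3.49006525e-02  1.32347410e+00
 -2.37968672e-05  1.57079962e+00]$[0]: bad value
```

```bash
python3 -m jog '[{"x":5,"y":3,"z":0,"ax":0,"ay":0,"az":10,"jaw":0},{"x":10,"y":5,"z":0,"ax":0,"ay":0,"az":20,"jaw":0}]'; python3 -c "
from station import *
print(sense()['joint_positions'])"
```

```text
time_s: 0.4
tool_pos: [0.2697, -0.4197, 0.2313]
tool_rot: [-0.242, -0.664, -0.242, 0.664]
ft_force: [0.4, -0.4, -0.2]
opening: 0.0855
[-9.99707250e-01  2.10806890e-01 -3.71444464e-02  1.32307673e+00
  2.48644158e-05  1.44394437e+00]
```

```bash
python3 -m jog '[{"x":4,"y":2,"z":0,"ax":0,"ay":0,"az":10.5,"jaw":0},{"x":8,"y":4,"z":0,"ax":0,"ay":0,"az":21,"jaw":0},{"x":12,"y":6,"z":0,"ax":0,"ay":0,"az":31.5,"jaw":0},{"x":16,"y":8,"z":0,"ax":0,"ay":0,"az":42,"jaw":0},{"x":19.6,"y":9.4,"z":0,"ax":0,"ay":0,"az":52.5,"jaw":0},{"x":19.6,"y":9.4,"z":0,"ax":0,"ay":0,"az":63,"jaw":0},{"x":19.6,"y":9.4,"z":0,"ax":0,"ay":0,"az":73.5,"jaw":0},{"x":19.6,"y":9.4,"z":0,"ax":0,"ay":0,"az":84,"jaw":0}]' && python3 -m jog '[{"x":0,"y":0,"z":0,"ax":0,"ay":0,"az":10.5,"jaw":0},{"x":0,"y":0,"z":0,"ax":0,"ay":0,"az":21,"jaw":0},{"x":0,"y":0,"z":0,"ax":0,"ay":0,"az":31.5,"jaw":0},{"x":0,"y":0,"z":0,"ax":0,"ay":0,"az":31.5,"jaw":0}]'; python3 - <<'E'
from h import *
import pickle
print(sense()['joint_positions'])
M=camera_model('wrist'); pickle.dump(M,open('m1.pkl','wb'))
cv2.imwrite('pics/wrist1.png',camera('wrist'))
cv2.imwrite('pics/top1.png',camera('top'))
E
```

```text
time_s: 1.4
tool_pos: [0.465, -0.3264, 0.231]
tool_rot: [0.624, 0.331, 0.625, -0.331]
ft_force: [0.2, -0.4, -0.1]
opening: 0.0852
time_s: 1.9
tool_pos: [0.4649, -0.3265, 0.2311]
tool_rot: [0.69, 0.152, 0.691, -0.152]
ft_force: [0.2, 0.4, 0.3]
opening: 0.0855
[-6.12239055e-01  3.57217068e-01  1.58855113e-01  1.37289514e+00
  1.34809919e-05 -1.79348609e-01]
```

View pics/wrist1.png

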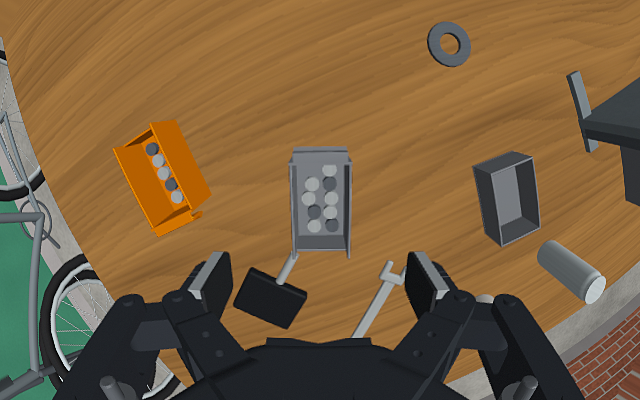

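```bash
python3 - <<'E'
import cv2
w=cv2.imread('pics/wrist1.png')
cv2.imwrite('pics/crop4.png',cv2.resize(w[140:265,270:375],None,fx=4.8,fy=4.8,interpolation=cv2.INTER_CUBIC))
E
```

```text
(no output)
```

View pics/crop4.png

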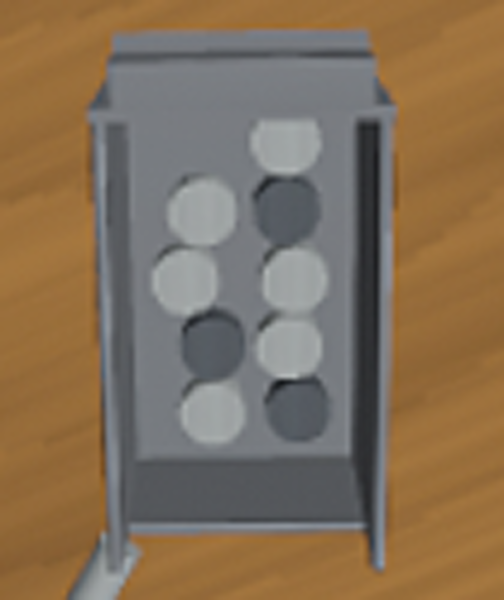

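```bash
python3 - <<'E'
from h import *
import pickle
np.set_printoptions(precision=4,suppress=True)
M=pickle.load(open('m1.pkl','rb'))
f=lambda p:(270+p[0]/4.8-.4,140+p[1]/4.8-.4)
P=[onz('wrist',f(p),.066,M) for p in [(90,108),(395,108),(107,570),(384,570)]]
for p in P: print(p)
print('widths',np.linalg.norm(P[0]-P[1]),np.linalg.norm(P[2]-P[3]),'len',np.linalg.norm((P[0]+P[1]-P[2]-P[3])/2))
b=(P[0]+P[1])/2; fr=(P[2]+P[3])/2; d=b-fr; print('heading',np.degrees(np.arctan2(d[1],d[0])),'c',(b+fr)/2)
w=P[0]-P[1]; print(np.degrees(np.arctan2(w[1],w[0])))
print('lip',onz('wrist',f((110,58)),.07,M),onz('wrist',f((375,55)),.07,M))
for n,z in((' sprocket',0),): pass
E
```

```text
[ 0.4313 -0.3473  0.066 ]
[ 0.4581 -0.2892  0.066 ]
[ 0.5294 -0.3918  0.066 ]
[ 0.5564 -0.3334  0.066 ]
widths 0.06397181494759048 0.06435615170084756 len 0.10781335902256207
heading 155.69992984152793 c [ 0.4938 -0.3404  0.066 ]
-114.73532326272893
lip [ 0.4232 -0.3383  0.07  ] [ 0.4454 -0.2886  0.07  ]
```

The wrist view confirms it. The bin is 64 mm wide and 108 mm long with its back heading about 155.5°, its centre near (0.493,-0.340), and the lip at the top of the picture at (320,150). Descending.

```bash
python3 -m jog '[{"x":0.26,"y":-0.15,"z":-5,"ax":0,"ay":0,"az":0,"jaw":0},{"x":0.26,"y":-0.15,"z":-10,"ax":0,"ay":0,"az":0,"jaw":0},{"x":0.26,"y":-0.15,"z":-14,"ax":0,"ay":0,"az":0,"jaw":0},{"x":0.26,"y":-0.15,"z":-16.5,"ax":0,"ay":0,"az":0,"jaw":0},{"x":0.26,"y":-0.15,"z":-18.5,"ax":0,"ay":0,"az":0,"jaw":0},{"x":0.26,"y":-0.15,"z":-20.2,"ax":0,"ay":0,"az":0,"jaw":0},{"x":0.26,"y":-0.15,"z":-20.2,"ax":0,"ay":0,"az":0,"jaw":0}]'; python3 - <<'E'
from h import *
cv2.imwrite('pics/wrist2.png',camera('wrist'))
E
```

```text
time_s: 2.88
tool_pos: [0.4668, -0.3275, 0.0283]
tool_rot: [0.69, 0.153, 0.691, -0.152]
ft_force: [0.4, 0.8, -0.1]
opening: 0.0852
```

View pics/wrist2.png

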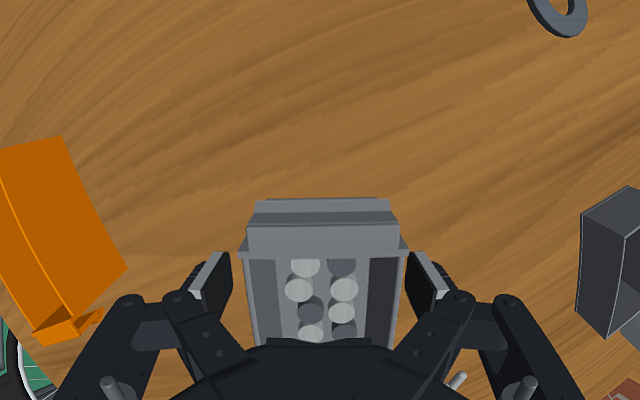

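The fingers at columns 232 and 408 straddle the bin walls at 246 and 402, with the lip ahead at row 215. I'll nudge about 1.5 mm to centre, then close.

```bash
python3 -m jog '[{"x":0.06,"y":0.14,"z":0,"ax":0,"ay":0,"az":0,"jaw":0},{"x":0.06,"y":0.14,"z":0,"ax":0,"ay":0,"az":0,"jaw":60},{"x":0.06,"y":0.14,"z":0,"ax":0,"ay":0,"az":0,"jaw":255},{"x":0.06,"y":0.14,"z":0,"ax":0,"ay":0,"az":0,"jaw":255},{"x":0.06,"y":0.14,"z":0,"ax":0,"ay":0,"az":0,"jaw":255},{"x":0.06,"y":0.14,"z":0,"ax":0,"ay":0,"az":0,"jaw":255},{"x":0.06,"y":0.14,"z":0,"ax":0,"ay":0,"az":0,"jaw":255},{"x":0.06,"y":0.14,"z":0,"ax":0,"ay":0,"az":0,"jaw":255}]' 50
```

```text
time_s: 3.92
tool_pos: [0.4686, -0.3268, 0.0302]
tool_rot: [0.691, 0.151, 0.69, -0.152]
ft_force: [-1.4, 1.3, 7.6]
opening: 0.0633
```

```bash
python3 -m jog '[{"x":0,"y":0,"z":0.5,"ax":0,"ay":0,"az":0,"jaw":255},{"x":0,"y":0,"z":2,"ax":0,"ay":0,"az":0,"jaw":255},{"x":0,"y":0,"z":5,"ax":0,"ay":0,"az":0,"jaw":255},{"x":0,"y":0,"z":9,"ax":0,"ay":0,"az":0,"jaw":255},{"x":0,"y":0,"z":14,"ax":0,"ay":0,"az":0,"jaw":255},{"x":0,"y":0,"z":19,"ax":0,"ay":0,"az":0,"jaw":255},{"x":0,"y":0,"z":19,"ax":0,"ay":0,"az":0,"jaw":255}]'; python3 - <<'E'
from h import *
cv2.imwrite('pics/wrist3.png',camera('wrist'))
cv2.imwrite('pics/scene3.png',camera('scene'))
E
```

```text
time_s: 4.8
tool_pos: [0.4696, -0.3277, 0.2241]
tool_rot: [0.693, 0.151, 0.688, -0.153]
ft_force: [0.3, 0.3, -3.1]
opening: 0.0633
```

View pics/wrist3.png

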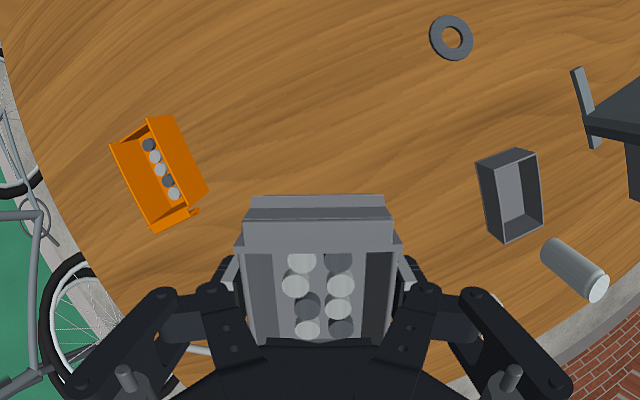

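View pics/scene3.png

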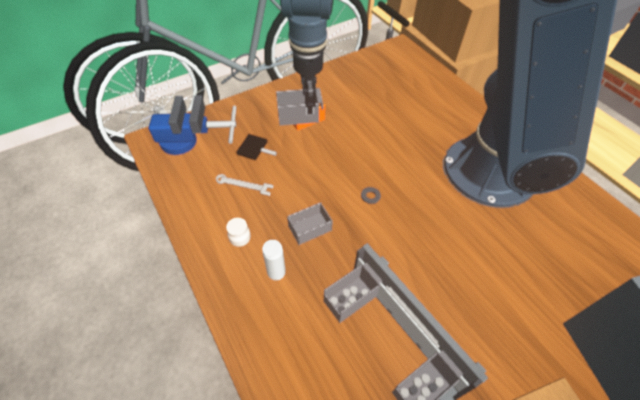

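The bin is held level, with the lip at wrist rows 195–250, and the pedal and other things are undisturbed. Now I'll carry it to a hover in front of the rack.

```bash
python3 -m jog '[{"x":0.5,"y":1.7,"z":0.5,"ax":0,"ay":0,"az":1,"jaw":255},{"x":1.5,"y":5,"z":1,"ax":0,"ay":0,"az":3,"jaw":255},{"x":2.7,"y":9,"z":1.5,"ax":0,"ay":0,"az":5,"jaw":255},{"x":4,"y":13.5,"z":2,"ax":0,"ay":0,"az":7,"jaw":255},{"x":5.3,"y":18,"z":2.5,"ax":0,"ay":0,"az":9,"jaw":255},{"x":6.7,"y":22.5,"z":3,"ax":0,"ay":0,"az":11,"jaw":255},{"x":8,"y":27,"z":3,"ax":0,"ay":0,"az":13,"jaw":255},{"x":9.4,"y":31.5,"z":3,"ax":0,"ay":0,"az":15,"jaw":255}]' && python3 -m jog '[{"x":1.3,"y":4.5,"z":0,"ax":0,"ay":0,"az":2,"jaw":255},{"x":2.7,"y":9,"z":0,"ax":0,"ay":0,"az":4,"jaw":255},{"x":4,"y":13.5,"z":0,"ax":0,"ay":0,"az":6,"jaw":255},{"x":5.3,"y":18,"z":0,"ax":0,"ay":0,"az":8,"jaw":255},{"x":6.5,"y":22,"z":0,"ax":0,"ay":0,"az":10.5,"jaw":255},{"x":7.5,"y":25.5,"z":0,"ax":0,"ay":0,"az":12.5,"jaw":255},{"x":8,"y":27.2,"z":0,"ax":0,"ay":0,"az":13.4,"jaw":255},{"x":8,"y":27.2,"z":0,"ax":0,"ay":0,"az":13.4,"jaw":255}]'; python3 - <<'E'
from h import *
import pickle
M=camera_model('wrist'); pickle.dump(M,open('m4.pkl','wb'))
s=sense(); print(s['joint_positions'],s['tool_pos'],s['tool_rot'])
cv2.imwrite('pics/wrist4.png',camera('wrist'))
cv2.imwrite('pics/top4.png',camera('top'))
print(sense()['tool_pos'])
E
```

```text
time_s: 5.9
tool_pos: [0.5617, -0.0092, 0.2486]
tool_rot: [0.704, 0.059, 0.705, -0.059]
ft_force: [0.7, -0.3, -2.7]
opening: 0.0632
time_s: 6.9
tool_pos: [0.6413, 0.2622, 0.2476]
tool_rot: [0.706, -0.024, 0.708, 0.023]
ft_force: [0.2, -0.3, -3.7]
opening: 0.0631
[3.88061722e-01 6.74585749e-01 7.09277064e-01 1.60807851e+00
 2.92303136e-04 3.21740858e-01] [0.64127318 0.26224632 0.2476419 ] [ 0.70582261 -0.02366492  0.70761228  0.02322211]
[0.64153704 0.26049099 0.24859439]
```

View pics/wrist4.png

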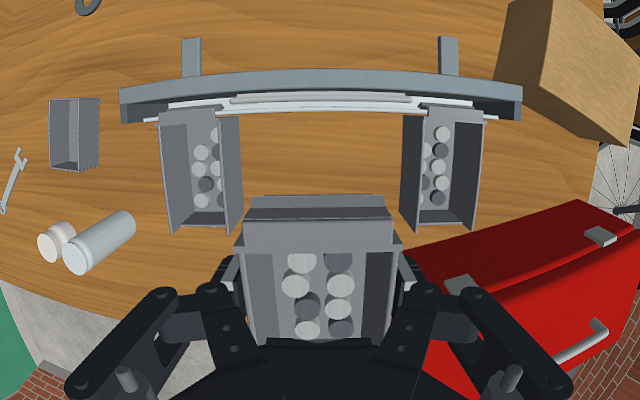

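View pics/top4.png

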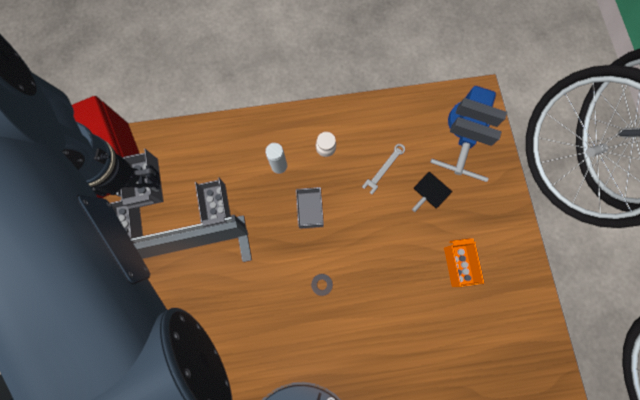

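```bash
python3 - <<'E'
import cv2,numpy as np
w=cv2.imread('pics/wrist4.png')
a=cv2.resize(w[60:130,105:315],None,fx=3.8,fy=3.8,interpolation=cv2.INTER_CUBIC)
b=cv2.resize(w[60:130,325:535],None,fx=3.8,fy=3.8,interpolation=cv2.INTER_CUBIC)
cv2.imwrite('pics/crop5.png',np.vstack([a,b]))
a=cv2.resize(w[90:240,145:255],None,fx=3.6,fy=3.6,interpolation=cv2.INTER_CUBIC)
b=cv2.resize(w[90:240,390:500],None,fx=3.6,fy=3.6,interpolation=cv2.INTER_CUBIC)
cv2.imwrite('pics/crop6.png',np.hstack([a,b]))
E
```

```text
(no output)
```

View pics/crop5.png

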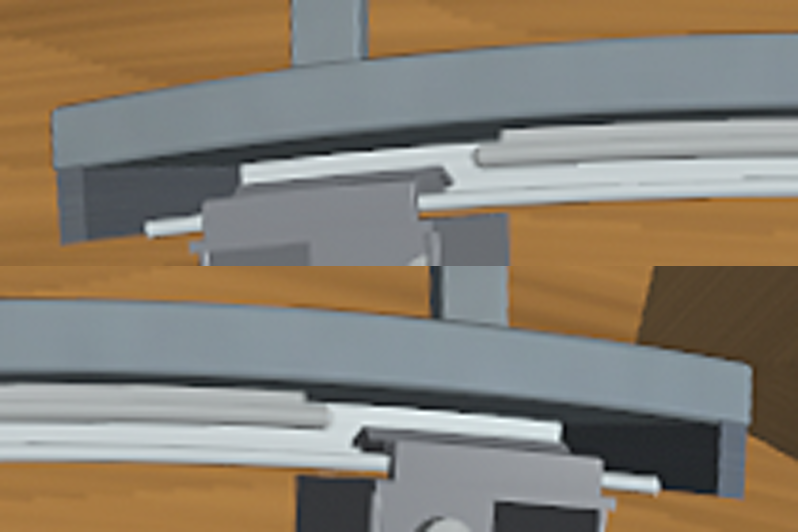

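View pics/crop6.png

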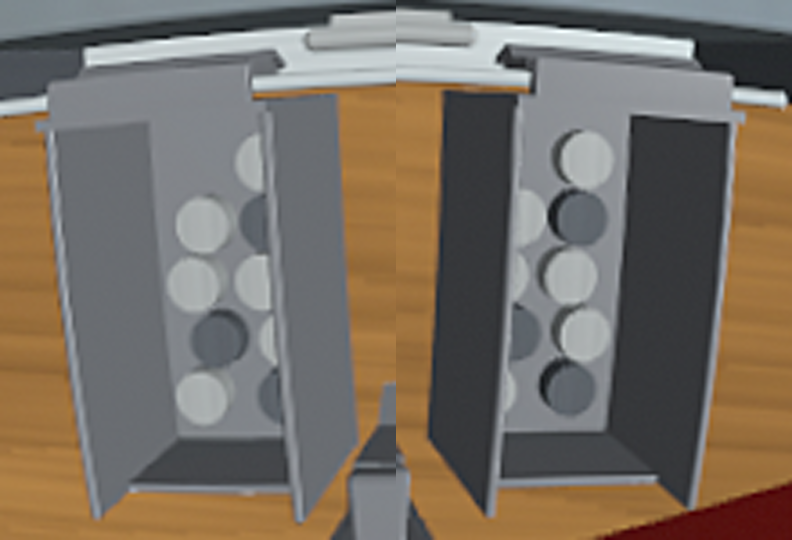

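```bash
python3 - <<'E'
from h import *
import pickle
np.set_printoptions(precision=4,suppress=True)
M=pickle.load(open('m4.pkl','rb'))
O=lambda uv,z:onz('wrist',uv,z,M)
bl,br=O((118.7,88.9),.15),O((522.4,86.6),.15); fl,fr=O((119.5,104.2),.15),O((521.8,101.3),.15)
for a,b in((bl,br),(fl,fr)):
    d=b-a; print('board',a,b,np.linalg.norm(d),np.degrees(np.arctan2(d[1],d[0])),'mid',(a+b)/2)
for z in(.123,.129,.135,.141,.147):
    a,b=O((143.7,120),z),O((498.2,117.4),z); d=b-a
    F=[O(p,z) for p in((171.9,234.4),(227.8,235),(416.1,233.6),(472.2,231.7))]
    e=F[3]-F[0]
    print(z,'rail',np.linalg.norm(d),np.degrees(np.arctan2(d[1],d[0])),'mid',(a+b)/2,'| bins',np.linalg.norm(e),np.linalg.norm(F[1]-F[0]),np.linalg.norm(F[3]-F[2]),'mid',sum(F)/4,np.degrees(np.arctan2(e[1],e[0])))
q=sense()['tool_rot']; from scipy.spatial.transform import Rotation as R
m=R.from_quat([q[1],q[2],q[3],q[0]]).as_matrix(); print(m, np.degrees(np.arctan2(m[1,1],m[0,1])),sense()['tool_pos'])
E
```

```text
board [0.5476 0.0778 0.15  ] [0.5211 0.433  0.15  ] 0.35620600775050965 94.27243711346019 mid [0.5344 0.2554 0.15  ]
board [0.5615 0.0791 0.15  ] [0.5345 0.4337 0.15  ] 0.3556102217617513 94.35084000237481 mid [0.548  0.2564 0.15  ]
0.123 rail 0.33805278469498545 94.35147797905506 mid [0.5648 0.2579 0.123 ] | bins 0.30514168461457913 0.061308099611430855 0.06219442052866591 mid [0.6802 0.2666 0.123 ] 94.37413505171929
0.129 rail 0.3304486436007838 94.35147797905508 mid [0.5648 0.2578 0.129 ] | bins 0.2982778440293722 0.059929038527572795 0.06079542258993031 mid [0.6776 0.2663 0.129 ] 94.3741350517193
0.135 rail 0.3228445025065821 94.35147797905508 mid [0.5649 0.2578 0.135 ] | bins 0.29141400344416524 0.05854997744371479 0.05939642465119486 mid [0.675  0.2661 0.135 ] 94.37413505171929
0.141 rail 0.3152403614123805 94.35147797905506 mid [0.5649 0.2577 0.141 ] | bins 0.28455016285895834 0.05717091635985676 0.05799742671245924 mid [0.6725 0.2658 0.141 ] 94.3741350517193
0.147 rail 0.3076362203181787 94.35147797905508 mid [0.5649 0.2577 0.147 ] | bins 0.27768632227375145 0.05579185527599875 0.056598428773723806 mid [0.6699 0.2656 0.147 ] 94.37413505171932
[[-0.0014 -0.0642  0.9979]
 [-0.0006  0.9979  0.0642]
 [-1.     -0.0005 -0.0014]] 93.68041283788568 [0.6415 0.2605 0.2486]
```

```bash
python3 - <<'E'
from h import *
import pickle
np.set_printoptions(precision=4,suppress=True)
M=pickle.load(open('m4.pkl','rb'))
T=np.array(M['camera_from_world']); print('cam',-T[:3,:3].T@T[:3,3])
tcp=np.array([.6414,.2614,.2481]); a=np.radians(183.68); X=np.array([np.cos(a),np.sin(a),0]); Y=np.array([-X[1],X[0],0])
for off in(.0255,.0275,.0295):
  c=tcp-off*X; c[2]=tcp[2]+.005
  P=lambda x,y,z:proj('wrist',c+x*X+y*Y+np.array([0,0,z]),M)
  print(off,'lip outer top',P(.0645,-.028,.035),P(.0645,.028,.035),'wall top back',P(.055,-.032,.031),P(.055,.032,.031),'hook bottom',P(.0645,-.028,.004))
w=cv2.imread('pics/wrist4.png')
cv2.imwrite('pics/crop7.png',cv2.resize(w[185:265,225:415],None,fx=4.2,fy=4.2,interpolation=cv2.INTER_CUBIC))
E
```

```text
cam [0.5663 0.2556 0.3897]
0.0255 lip outer top [399.7795 216.3647] [242.4966 215.9385] wall top back [405.038 236.255] [236.7599 235.8492] hook bottom [382.9148 193.2762]
0.0275 lip outer top [399.2994 221.6163] [242.918  221.2063] wall top back [404.5056 241.0407] [237.2373 240.6494] hook bottom [382.6523 197.5404]
0.0295 lip outer top [398.8098 226.8032] [243.3488 226.409 ] wall top back [403.9661 245.7624] [237.7216 245.3851] hook bottom [382.3839 201.7714]
```

View pics/crop7.png

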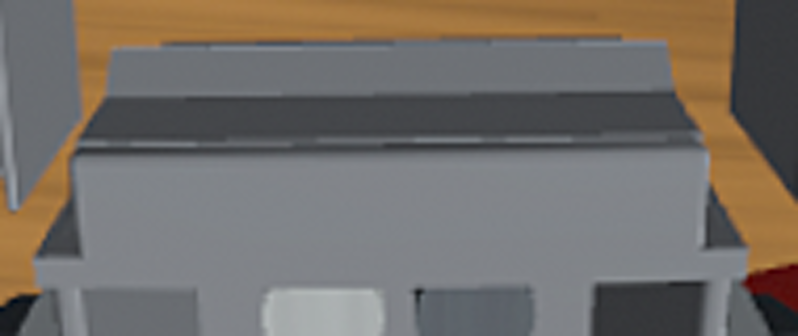

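The wrist view matches my prediction within about 1 mm, with the lip edge at (244,221)–(393,221). The rail direction is 94.35°, its mid near (0.5645,0.257), and its top about 0.127 by scale. I'll descend in front of the rail, leaving the back wall about 15 mm short of it.

```bash
python3 -m jog '[{"x":-1.2,"y":0,"z":-1,"ax":0,"ay":0,"az":0.6,"jaw":255},{"x":-2.2,"y":0,"z":-3,"ax":0,"ay":0,"az":0.6,"jaw":255},{"x":-3,"y":0,"z":-6,"ax":0,"ay":0,"az":0.6,"jaw":255},{"x":-3.2,"y":0,"z":-9,"ax":0,"ay":0,"az":0.6,"jaw":255},{"x":-3.2,"y":0,"z":-11,"ax":0,"ay":0,"az":0.6,"jaw":255},{"x":-3.2,"y":0,"z":-12,"ax":0,"ay":0,"az":0.6,"jaw":255},{"x":-3.2,"y":0,"z":-12,"ax":0,"ay":0,"az":0.6,"jaw":255},{"x":-3.2,"y":0,"z":-12,"ax":0,"ay":0,"az":0.6,"jaw":255}]'; python3 - <<'E'
from h import *
import pickle
M=camera_model('wrist'); pickle.dump(M,open('m5.pkl','wb'))
cv2.imwrite('pics/wrist5.png',camera('wrist'))
cv2.imwrite('pics/scene5.png',camera('scene'))
s=sense(); print(s['tool_pos'],s['tool_rot'],s['ft_force'])
E
```

```text
time_s: 8.0
tool_pos: [0.6106, 0.2604, 0.1303]
tool_rot: [0.707, -0.026, 0.706, 0.026]
ft_force: [0.5, -0.2, -3.7]
opening: 0.0631
[0.61063248 0.26049186 0.1302177 ] [ 0.70705779 -0.02605246  0.70618225  0.02640408] [ 0.34226552  0.20365577 -2.16335342]
```

View pics/wrist5.png

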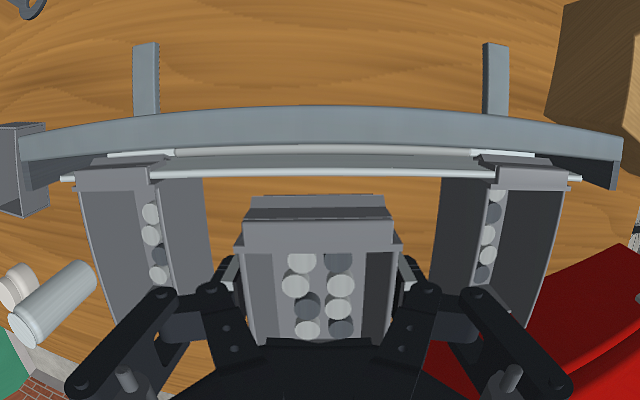

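View pics/scene5.png

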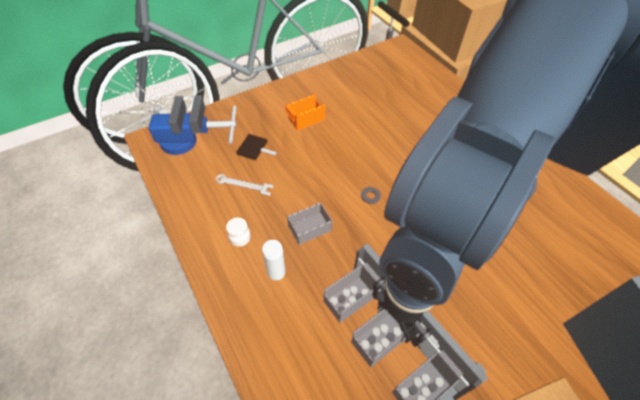

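```bash
python3 - <<'E'
from h import *
import pickle
np.set_printoptions(precision=4,suppress=True)
M=pickle.load(open('m5.pkl','rb'))
w=cv2.imread('pics/wrist5.png')
for z in(.119,.123,.127,.131):
    a,b=onz('wrist',(61,178.5),z,M),onz('wrist',(581.5,178),z,M);d=b-a
    c=onz('wrist',(320,178),z,M)
    print(z,(a+b)/2,np.linalg.norm(d),np.degrees(np.arctan2(d[1],d[0])),c)
a=cv2.resize(w[130:205,15:165],None,fx=5,fy=5,interpolation=cv2.INTER_CUBIC)
b=cv2.resize(w[130:175,480:630],None,fx=5,fy=5,interpolation=cv2.INTER_CUBIC)
cv2.imwrite('pics/crop8.png',np.vstack([a,b]))
E
```

```text
0.119 [0.5659 0.2582 0.119 ] 0.3482694787080687 94.37072717747067 [0.5697 0.2563 0.119 ]
0.123 [0.5651 0.2581 0.123 ] 0.3391731372810756 94.37072717747067 [0.5688 0.2562 0.123 ]
0.127 [0.5643 0.2579 0.127 ] 0.3300767958540825 94.37072717747068 [0.5679 0.2561 0.127 ]
0.131 [0.5635 0.2578 0.131 ] 0.3209804544270894 94.37072717747068 [0.567 0.256 0.131]
```

View pics/crop8.png

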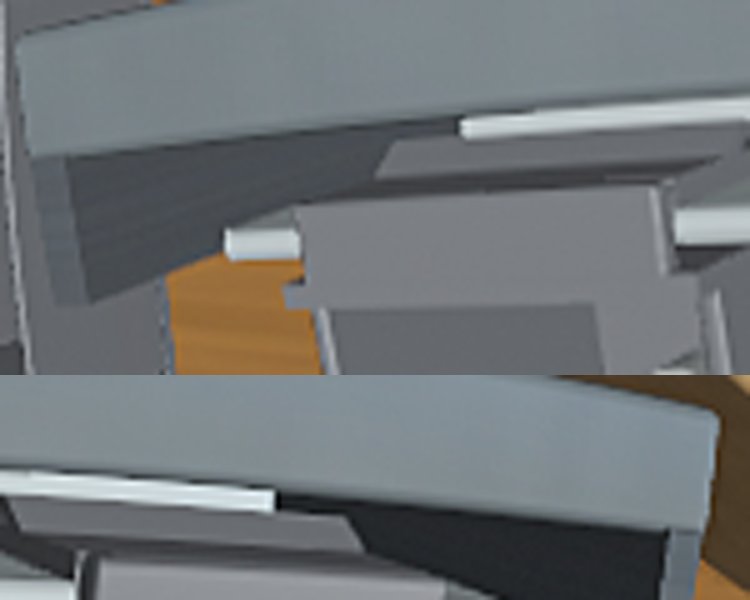

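The rail ends lie at (60,178) and (581,178) and the bin lip is centred between them. Triangulating over the two views puts the rail top at about 0.124–0.127, so the hook has clearance. I'll advance, then feel for the rail with the back wall.

```bash
python3 -m jog '[{"x":-0.5,"y":-0.04,"z":0,"ax":0,"ay":0,"az":0,"jaw":255},{"x":-1.0,"y":-0.08,"z":0,"ax":0,"ay":0,"az":0,"jaw":255},{"x":-1.4,"y":-0.11,"z":0,"ax":0,"ay":0,"az":0,"jaw":255},{"x":-1.4,"y":-0.11,"z":0,"ax":0,"ay":0,"az":0,"jaw":255}]'; python3 -m jog '[{"x":-0.1,"y":-0.01,"z":0,"ax":0,"ay":0,"az":0,"jaw":255},{"x":-0.1,"y":-0.01,"z":0,"ax":0,"ay":0,"az":0,"jaw":255}]'; python3 -m jog '[{"x":-0.1,"y":-0.01,"z":0,"ax":0,"ay":0,"az":0,"jaw":255},{"x":-0.1,"y":-0.01,"z":0,"ax":0,"ay":0,"az":0,"jaw":255}]'
```

```text
time_s: 8.6
tool_pos: [0.5959, 0.2593, 0.1295]
tool_rot: [0.707, -0.026, 0.707, 0.026]
ft_force: [0.3, -0.1, -3.0]
opening: 0.0637
time_s: 8.85
tool_pos: [0.5952, 0.2591, 0.1293]
tool_rot: [0.707, -0.026, 0.707, 0.026]
ft_force: [-0.8, -0.1, -2.6]
opening: 0.0632
time_s: 9.1
tool_pos: [0.5945, 0.2591, 0.1294]
tool_rot: [0.707, -0.026, 0.706, 0.026]
ft_force: [2.4, -0.0, -3.5]
opening: 0.0632
```

```bash
python3 -m jog '[{"x":-0.05,"y":0,"z":0,"ax":0,"ay":0,"az":0,"jaw":255},{"x":-0.05,"y":0,"z":0,"ax":0,"ay":0,"az":0,"jaw":255}]';python3 -m jog '[{"x":-0.1,"y":0,"z":0,"ax":0,"ay":0,"az":0,"jaw":255},{"x":-0.1,"y":0,"z":0,"ax":0,"ay":0,"az":0,"jaw":255}]'
```

```text
time_s: 9.35
tool_pos: [0.5944, 0.2591, 0.1295]
tool_rot: [0.707, -0.026, 0.706, 0.026]
ft_force: [5.6, 0.4, -5.5]
opening: 0.0632
time_s: 9.6
tool_pos: [0.5942, 0.259, 0.1296]
tool_rot: [0.708, -0.026, 0.706, 0.026]
ft_force: [11.1, 0.4, -6.9]
opening: 0.063
```

Contact is clear: fx rises 2.4 → 11 N with no motion, at 1 mm from where vision put it. I'll back off to centre the slot over the rail, then lower.

```bash
python3 -m jog '[{"x":0.28,"y":0.02,"z":0,"ax":0,"ay":0,"az":0,"jaw":255},{"x":0.28,"y":0.02,"z":0,"ax":0,"ay":0,"az":0,"jaw":255},{"x":0.28,"y":0.02,"z":-0.5,"ax":0,"ay":0,"az":0,"jaw":255},{"x":0.28,"y":0.02,"z":-1,"ax":0,"ay":0,"az":0,"jaw":255},{"x":0.28,"y":0.02,"z":-1,"ax":0,"ay":0,"az":0,"jaw":255}]'; python3 - <<'E'
from h import *
cv2.imwrite('pics/wrist6.png',camera('wrist')[130:330,180:460].repeat(2,0).repeat(2,1))
s=sense(); print(s['tool_pos'],s['ft_force'],s['ft_torque'])
E
```

```text
time_s: 10.22
tool_pos: [0.5951, 0.2591, 0.1186]
tool_rot: [0.706, -0.026, 0.707, 0.026]
ft_force: [-0.5, -0.1, -2.2]
opening: 0.0631
[0.59522936 0.2591641  0.11900425] [ 1.34654989 -0.23645308 -1.94344858] [-0.00371622  0.11628089 -0.04222324]
```

View pics/wrist6.png

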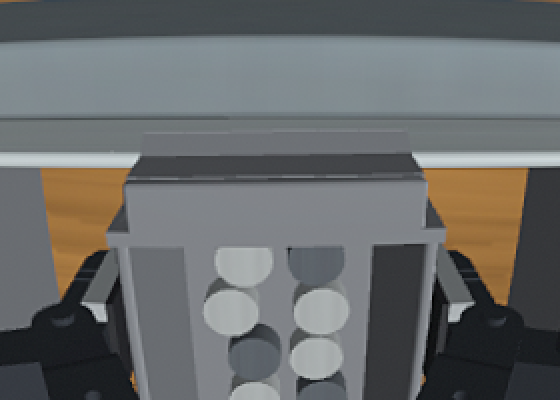

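The lip straddles the rail, with the hook face in front of the gap and the bin centred. I'll keep lowering in small steps.

```bash
python3 -m jog '[{"x":0,"y":0,"z":-0.2,"ax":0,"ay":0,"az":0,"jaw":255},{"x":0,"y":0,"z":-0.4,"ax":0,"ay":0,"az":0,"jaw":255},{"x":0,"y":0,"z":-0.4,"ax":0,"ay":0,"az":0,"jaw":255}]'; python3 -m jog '[{"x":0,"y":0,"z":-0.2,"ax":0,"ay":0,"az":0,"jaw":255},{"x":0,"y":0,"z":-0.4,"ax":0,"ay":0,"az":0,"jaw":255},{"x":0,"y":0,"z":-0.4,"ax":0,"ay":0,"az":0,"jaw":255}]'
```

```text
time_s: 10.65
tool_pos: [0.5954, 0.2592, 0.1151]
tool_rot: [0.707, -0.026, 0.707, 0.026]
ft_force: [-0.4, 0.6, -2.9]
opening: 0.0636
time_s: 11.02
tool_pos: [0.5954, 0.2592, 0.1111]
tool_rot: [0.707, -0.026, 0.707, 0.026]
ft_force: [0.3, 0.2, -2.7]
opening: 0.0632
```

```bash
python3 -m jog '[{"x":0,"y":0,"z":-0.2,"ax":0,"ay":0,"az":0,"jaw":255},{"x":0,"y":0,"z":-0.4,"ax":0,"ay":0,"az":0,"jaw":255},{"x":0,"y":0,"z":-0.4,"ax":0,"ay":0,"az":0,"jaw":255}]'
```

```text
time_s: 11.4
tool_pos: [0.5954, 0.2592, 0.1071]
tool_rot: [0.706, -0.026, 0.707, 0.026]
ft_force: [0.1, -0.2, -1.8]
opening: 0.063
```

```bash
python3 -m jog '[{"x":0,"y":0,"z":-0.2,"ax":0,"ay":0,"az":0,"jaw":255},{"x":0,"y":0,"z":-0.4,"ax":0,"ay":0,"az":0,"jaw":255},{"x":0,"y":0,"z":-0.4,"ax":0,"ay":0,"az":0,"jaw":255}]'; python3 -m jog '[{"x":0,"y":0,"z":-0.1,"ax":0,"ay":0,"az":0,"jaw":255},{"x":0,"y":0,"z":-0.2,"ax":0,"ay":0,"az":0,"jaw":255}]'
```

```text
time_s: 11.78
tool_pos: [0.5955, 0.2592, 0.1032]
tool_rot: [0.707, -0.026, 0.707, 0.026]
ft_force: [1.4, -1.1, -3.3]
opening: 0.0634
time_s: 12.02
tool_pos: [0.5959, 0.2593, 0.1016]
tool_rot: [0.707, -0.026, 0.706, 0.026]
ft_force: [1.9, 0.2, 1.0]
opening: 0.0639
```

```bash
 python3 -m jog '[{"x":0,"y":0,"z":-0.1,"ax":0,"ay":0,"az":0,"jaw":255},{"x":0,"y":0,"z":-0.2,"ax":0,"ay":0,"az":0,"jaw":255}]'
```

```text
time_s: 12.28
tool_pos: [0.5958, 0.2593, 0.0995]
tool_rot: [0.707, -0.026, 0.706, 0.026]
ft_force: [4.0, 0.9, 1.7]
opening: 0.0634
```

The barb met the bar at TCP z of about 0.102, so home should be about 0.091, in line with vision. I'll keep pressing gently.

```bash
 python3 -m jog '[{"x":0,"y":0,"z":-0.1,"ax":0,"ay":0,"az":0,"jaw":255},{"x":0,"y":0,"z":-0.2,"ax":0,"ay":0,"az":0,"jaw":255}]';  python3 -m jog '[{"x":0,"y":0,"z":-0.1,"ax":0,"ay":0,"az":0,"jaw":255},{"x":0,"y":0,"z":-0.2,"ax":0,"ay":0,"az":0,"jaw":255}]'
```

```text
time_s: 12.52
tool_pos: [0.5958, 0.2594, 0.0975]
tool_rot: [0.707, -0.026, 0.706, 0.026]
ft_force: [5.5, 1.2, 3.5]
opening: 0.0634
time_s: 12.78
tool_pos: [0.5958, 0.2593, 0.0954]
tool_rot: [0.707, -0.026, 0.706, 0.026]
ft_force: [6.9, 0.9, 0.3]
opening: 0.0632
```

```bash
 python3 -m jog '[{"x":0,"y":0,"z":-0.1,"ax":0,"ay":0,"az":0,"jaw":255}]';  python3 -m jog '[{"x":0,"y":0,"z":-0.1,"ax":0,"ay":0,"az":0,"jaw":255}]'
```

```text
time_s: 12.9
tool_pos: [0.5958, 0.2593, 0.0942]
tool_rot: [0.707, -0.026, 0.706, 0.026]
ft_force: [6.5, 0.6, -2.0]
opening: 0.0629
time_s: 13.02
tool_pos: [0.5956, 0.2592, 0.0929]
tool_rot: [0.707, -0.026, 0.707, 0.026]
ft_force: [5.4, 1.2, -3.8]
opening: 0.0637
```

```bash
 python3 -m jog '[{"x":0,"y":0,"z":-0.1,"ax":0,"ay":0,"az":0,"jaw":255}]';  python3 -m jog '[{"x":0,"y":0,"z":-0.1,"ax":0,"ay":0,"az":0,"jaw":255}]'
```

```text
time_s: 13.15
tool_pos: [0.5954, 0.2591, 0.0918]
tool_rot: [0.706, -0.026, 0.707, 0.026]
ft_force: [5.7, 0.1, -4.5]
opening: 0.0633
time_s: 13.28
tool_pos: [0.5954, 0.2591, 0.0912]
tool_rot: [0.707, -0.026, 0.707, 0.026]
ft_force: [0.4, -2.1, 9.8]
opening: 0.0633
```

```bash
 python3 -m jog '[{"x":0,"y":0,"z":-0.1,"ax":0,"ay":0,"az":0,"jaw":255}]';  python3 -m jog '[{"x":0,"y":0,"z":-0.1,"ax":0,"ay":0,"az":0,"jaw":255}]'
```

```text
time_s: 13.4
tool_pos: [0.5954, 0.2591, 0.091]
tool_rot: [0.707, -0.026, 0.707, 0.026]
ft_force: [-3.7, -3.3, 20.1]
opening: 0.0633
time_s: 13.52
tool_pos: [0.5955, 0.2592, 0.0907]
tool_rot: [0.707, -0.026, 0.706, 0.026]
ft_force: [-1.4, -1.7, 20.3]
opening: 0.0634
```

After the snap (force drop at 0.095) there is firm contact at z 0.091, 11 mm below the first barb contact. I'll check with the cameras before releasing.

```bash
python3 -m jog '[{"x":0,"y":0,"z":0.1,"ax":0,"ay":0,"az":0,"jaw":255},{"x":0,"y":0,"z":0.2,"ax":0,"ay":0,"az":0,"jaw":255}]'; python3 - <<'E'
from h import *
s=camera('scene')
cv2.imwrite('pics/scene7.png',cv2.resize(s[235:400,310:500],None,fx=3.6,fy=3.6,interpolation=cv2.INTER_CUBIC))
cv2.imwrite('pics/wrist7.png',camera('wrist'))
print(sense()['ft_force'],sense()['ft_torque'])
E
```

```text
time_s: 13.78
tool_pos: [0.5955, 0.2591, 0.0912]
tool_rot: [0.707, -0.026, 0.707, 0.026]
ft_force: [5.7, 1.1, -7.6]
opening: 0.0629
[ 4.08564159 -0.2516386   0.23483008] [-0.18257979 -0.80108582 -0.06503419]
```

View pics/scene7.png

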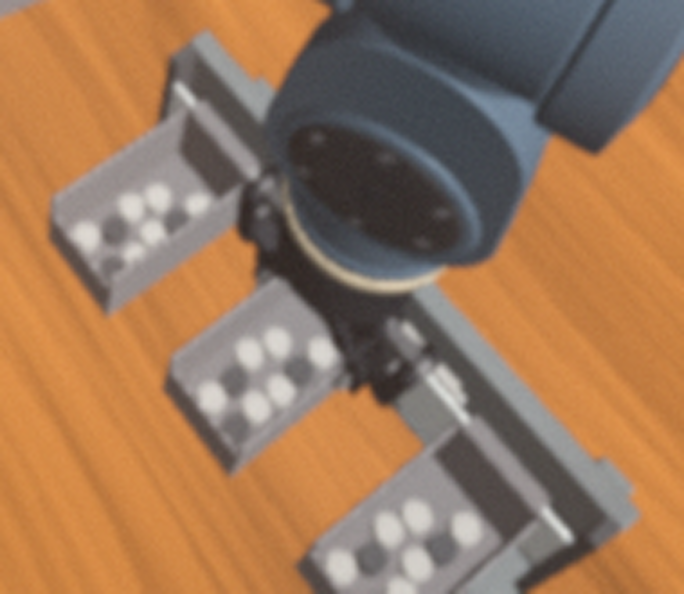

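View pics/wrist7.png

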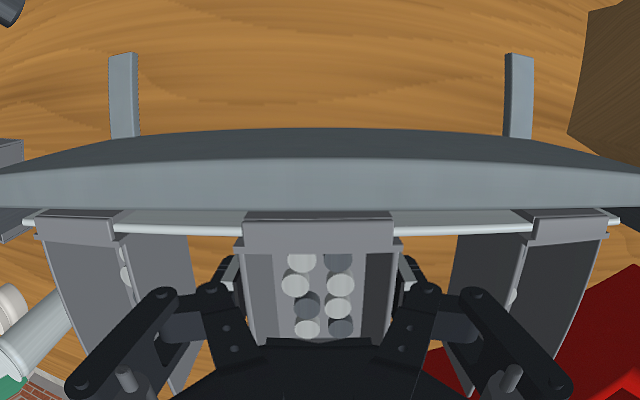

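The middle bin hangs in line with its neighbours: its rims match them in the scene crop, and its lip sits on the rail at wrist (318,215) like the two at (82,215) and (570,217). Releasing and backing off straight up.

```bash
python3 -m jog '[{"x":0,"y":0,"z":-0.1,"ax":0,"ay":0,"az":0,"jaw":255},{"x":0,"y":0,"z":-0.1,"ax":0,"ay":0,"az":0,"jaw":0},{"x":0,"y":0,"z":-0.1,"ax":0,"ay":0,"az":0,"jaw":0},{"x":0,"y":0,"z":-0.1,"ax":0,"ay":0,"az":0,"jaw":0},{"x":0,"y":0,"z":-0.1,"ax":0,"ay":0,"az":0,"jaw":0},{"x":0,"y":0,"z":-0.1,"ax":0,"ay":0,"az":0,"jaw":0}]'; python3 - <<'E'
from h import *
cv2.imwrite('pics/wrist8.png',camera('wrist'))
print(sense()['ft_force'],sense()['ft_torque'])
E
```

```text
time_s: 14.62
tool_pos: [0.5955, 0.2592, 0.0903]
tool_rot: [0.707, -0.026, 0.707, 0.026]
ft_force: [-0.9, -0.4, -0.1]
opening: 0.0851
[ 0.28335059 -0.01930624 -0.38066266] [0.02005874 0.00761615 0.02255626]
```

View pics/wrist8.png

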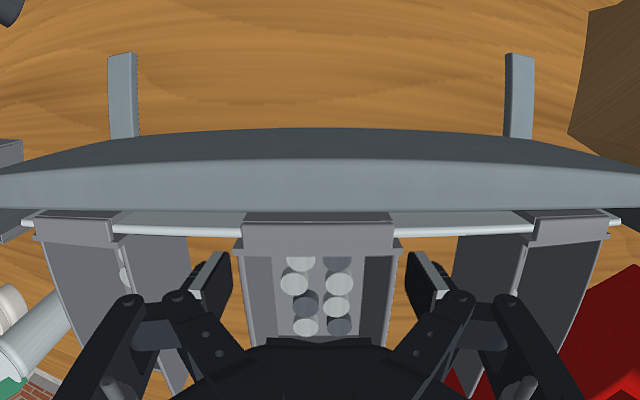

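The jaws are clear on both sides (pads at columns 232 and 408, walls at 240 and 400), the force is about zero, and the bin stayed in place. Withdrawing to the earlier viewpoint.

```bash
python3 -m jog '[{"x":0,"y":0,"z":1,"ax":0,"ay":0,"az":0,"jaw":0},{"x":0,"y":0,"z":3,"ax":0,"ay":0,"az":0,"jaw":0},{"x":0,"y":0,"z":6,"ax":0,"ay":0,"az":0,"jaw":0},{"x":0,"y":0,"z":10,"ax":0,"ay":0,"az":0,"jaw":0},{"x":1.5,"y":0,"z":13.5,"ax":0,"ay":0,"az":0,"jaw":0},{"x":3,"y":0,"z":16,"ax":0,"ay":0,"az":0,"jaw":0},{"x":4,"y":0,"z":17,"ax":0,"ay":0,"az":0,"jaw":0},{"x":4,"y":0,"z":17,"ax":0,"ay":0,"az":0,"jaw":0}]'; python3 - <<'E'
from h import *
import pickle
M=camera_model('wrist'); pickle.dump(M,open('m9.pkl','wb'))
w=camera('wrist');cv2.imwrite('pics/wrist9.png',w)
cv2.imwrite('pics/crop9.png',cv2.resize(w[80:240,140:500],None,fx=2.2,fy=2.2,interpolation=cv2.INTER_CUBIC))
E
```

```text
time_s: 15.68
tool_pos: [0.6362, 0.2593, 0.2611]
tool_rot: [0.707, -0.026, 0.706, 0.026]
ft_force: [-0.3, 0.4, -0.1]
opening: 0.0856
```

View pics/crop9.png

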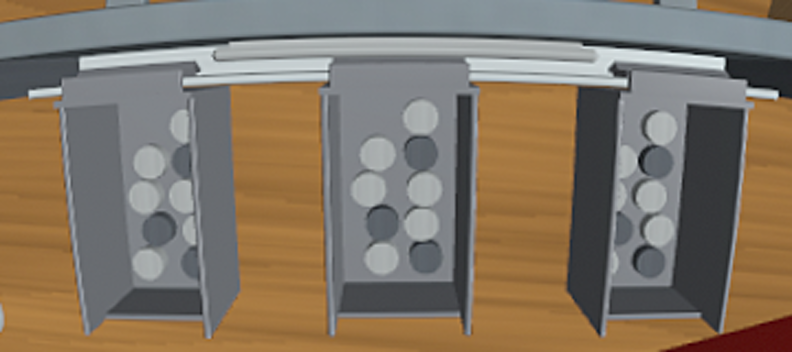

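```bash
python3 - <<'E'
from h import *
import pickle
np.set_printoptions(precision=4,suppress=True)
M=pickle.load(open('m9.pkl','rb'))
f=lambda p:(140+p[0]/2.2,80+p[1]/2.2)
P=[onz('wrist',f(p),.127,M) for p in[(87,333),(208,336),(332,332),(468,333),(604,334),(720,331)]]
c=[(P[i]+P[i+1])/2 for i in(0,2,4)]; print([np.linalg.norm(P[i]-P[i+1]) for i in(0,2,4)]); print(c, np.linalg.norm(c[1]-c[0]),np.linalg.norm(c[2]-c[1]))
m=(c[0]+c[2])/2; print(c[1]-m)
s=camera('scene'); t=camera('top')
cv2.imwrite('pics/scene9.png',s);cv2.imwrite('pics/top9.png',t)
E
```

```text
[np.float64(0.060890055339753266), np.float64(0.05975481670261064), np.float64(0.059964842413619074)]
[array([0.6862, 0.1473, 0.127 ]), array([0.6751, 0.2636, 0.127 ]), array([0.6677, 0.3859, 0.127 ])] 0.1168574356319788 0.12253716882116322
[-0.0019 -0.003   0.    ]
```

View pics/scene9.png

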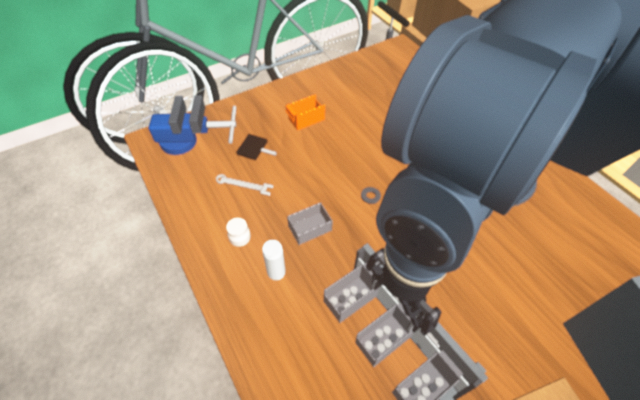

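View pics/top9.png

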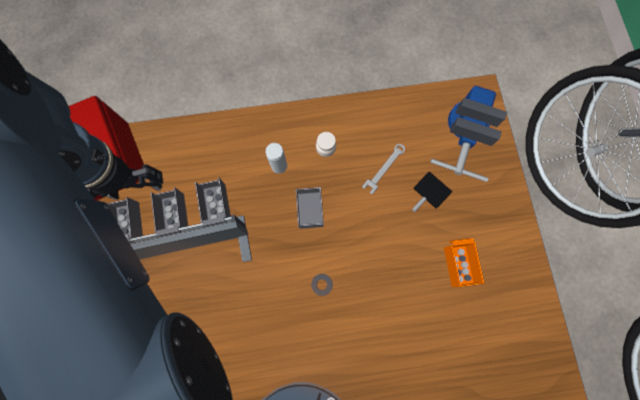

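Everything else is where it was. By this rough measure the middle bin's front is about 2 mm nearer the rack than its neighbours' and 3 mm off mid. I'll check level and seating more finely in an enlargement.

```bash
python3 - <<'E'
import cv2,numpy as np
w=cv2.imread('pics/wrist9.png')
R=lambda r0,r1,c0,c1:cv2.resize(w[r0:r1,c0:c1],None,fx=7,fy=7,interpolation=cv2.INTER_CUBIC)
a=[R(215,240,c,c+80) for c in(172,275,400)]
cv2.imwrite('pics/crop10.png',np.vstack(a))
a=[R(98,132,c,c+90) for c in(160,278,400)]
cv2.imwrite('pics/crop11.png',np.vstack(a)[:, :])
E
```

```text
(no output)
```

View pics/crop10.png

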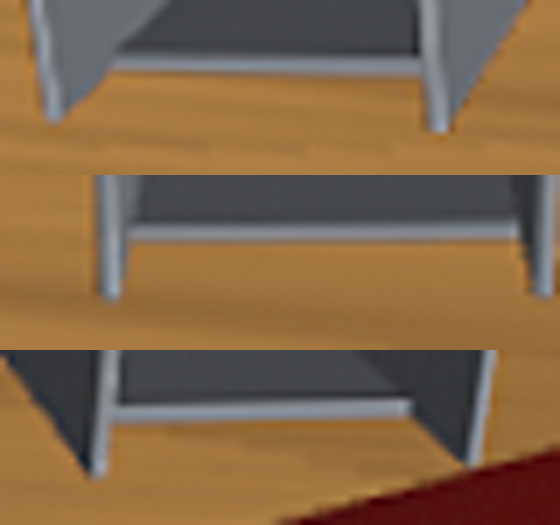

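View pics/crop11.png

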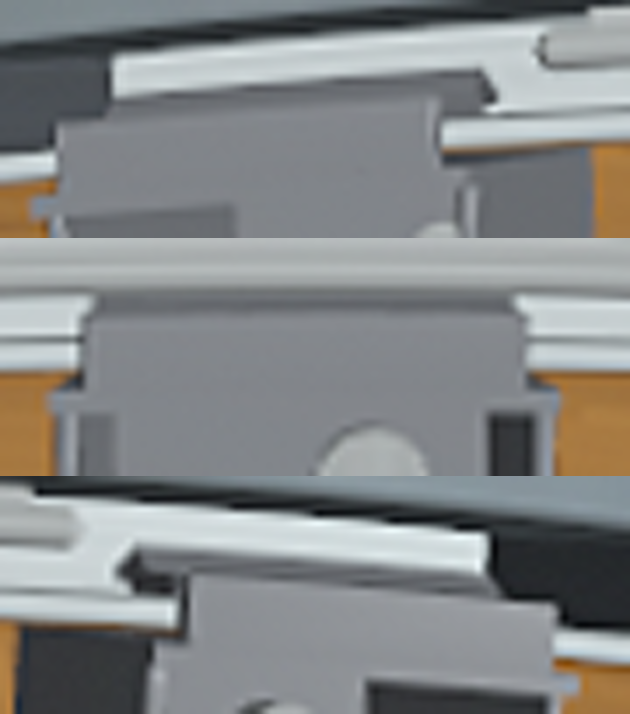

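```bash
python3 - <<'E'
from h import *
import pickle
np.set_printoptions(precision=4,suppress=True)
M=pickle.load(open('m9.pkl','rb'))
a=np.radians(184.36); X=np.array([np.cos(a),np.sin(a),0]); Y=np.array([-X[1],X[0],0]); o=np.array([.5663,.258,.127])
def r(uv):
    p=onz('wrist',uv,.127,M)-o; return np.array([p@X,p@Y])*1000
for n,L in(('left F',[(179.9,232.1),(234.6,233.6)]),('mid F',[(290.7,232.6),(352.6,232.1)]),('right F',[(413.9,232.9),(467.4,231.4)]),('mid B',[(285.1,120.4),(358,120.4)]),('left Bo',[(164.6,127.3)]),('right Bo',[(482.6,127.6)])):
    print(n,[r(u).round(1) for u in L])
E
```

```text
left F [array([-112. ,  149.7]), array([-112.1,   89.1])]
mid F [array([-110.4,   32.8]), array([-110. ,  -27.1])]
right F [array([-111.9,  -89.3]), array([-112. , -150.2])]
mid B [array([-3.8, 35.3]), array([ -3.8, -29.3])]
left Bo [array([ -4.2, 153.7])]
right Bo [array([  -4.1, -153.9])]
```

The back wall is flush: it sits 0.4 mm nearer the rail than the neighbours', so a drooping front is geometrically excluded. The bin is about 3 mm off mid. I'll compare the latch bar position before and after.

```bash
python3 - <<'E'
from h import *
import pickle
np.set_printoptions(precision=2,suppress=True)
a=np.radians(184.36); X=np.array([np.cos(a),np.sin(a),0]); Y=np.array([-X[1],X[0],0]); o=np.array([.5663,.258,.127])
for k in('4','9'):
    M=pickle.load(open(f'm{k}.pkl','rb')); w=cv2.cvtColor(cv2.imread(f'pics/wrist{k}.png'),cv2.COLOR_BGR2GRAY)
    # rectified top-down strip on plane z=.113 : 0.25 mm/px in x_rack, 0.5mm/px in y
    xs=np.arange(-15,50,.25)/1000; ys=np.arange(-100,100,.3)/1000
    mp=np.array([[proj('wrist',o+x*X+y*Y-np.array([0,0,.014]),M) for y in ys[::-1]] for x in xs[::-1]],np.float32)
    cv2.imwrite(f'pics/rect{k}.png',cv2.remap(w,mp,None,cv2.INTER_CUBIC))
a=cv2.imread('pics/rect4.png');b=cv2.imread('pics/rect9.png'); cv2.imwrite('pics/rect.png',np.vstack([a,b]))
print(a.shape)
E
```

```text
(260, 667, 3)
```

View pics/rect.png

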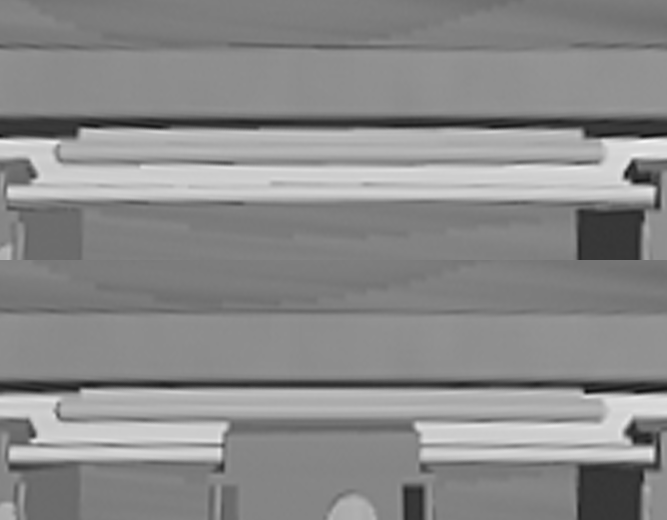

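The latch bar is back at rest: its distance from the rail is the same before and after to within about 0.7 mm. The lip lies flat over the rail about 3 mm from mid, and the gripper is well clear. Handing in.

```bash
python3 -c "
from station import *
s=sense();print(s['time_s'],s['tool_pos'],s['ft_force'])
print(close_job())"
```

```text
15.825 [0.63500756 0.25921411 0.25992248] [ 0.44819455 -0.26095965  0.31421172]
the job is handed in; nothing more can be done
None
```

The grey bin with nuts is hanging on the rack between the two others, snapped past the sprung bar and released. The job was handed in at 15.8 s with the gripper clear and the wrist force about zero.

**How it went:**
- I gripped the bin near its back and felt for the rail face with the back wall, at up to 11 N.
- I backed off about 2.8 mm to centre the slot, then lowered the bin.
- The barb met the bar at TCP z of about 0.102 and passed it at about 0.095.
- The bin came up firm at 0.091, 11 mm below first contact as described. The highest press read was about 20 N, against the 40 N limit.

**Last checks:**
- **Latch:** in before and after images, the bar sits the same distance from the rail to within about 0.7 mm, so it is back at rest.
- **Level:** the back wall sits as close to the rail as the neighbours', and I found no visible tilt. One measurement disagreed: the middle bin looked about 1.4 mm shorter front to back than its neighbours. I put that down to calibration, because a tilt or a lower seat would not fit with a flush wall.
- **Centring:** the bin is about 3 mm from exact mid, towards the rack's +y side. I left it there rather than disturb it.
- **Bystanders:** the other things looked unmoved in the scene and top views.

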